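# Set the banding gauge's boom to the clip with its marker

## Robot

A 6-joint arm with a two-finger parallel gripper is mounted at the origin on the work surface. World frame = base frame: x ahead of the robot, y to its left, z up, the work surface at z = 0. Lengths are in mm, angles in degrees, forces in N, time in s.
With the tool pointing down it reaches from about 400 to 825 mm from the base axis. Payload 7 kg.
Tool frame: the origin (TCP) lies at the very end of the fingers, on their centre line; the grasp point (between the pads) lies 19 mm behind it; z points along the fingers, y is the direction in which the jaws open and shut (so a half turn about z gives the same grasp; the last joint's range is limited). The gripper opens to 88 mm and grips with 3 to 60 N. Pads are 19 mm wide; open, the fingers measure 130 mm over their backs; the gripper's body (78 mm by 193 mm) begins 47 mm behind the grasp point.
Start: joints at [87.955, 20.546, 0.682, 0, -70.136, -16.507], TCP at [214.774, 639.896, 226.561] pointing down, gripper open.
Joint ranges: [-176.03, 176.03], [-82.01, 121.73], [-58.28, 71.71], [-173.87, 95.51], [-174.79, -0.11], [-173.66, 173.66]. Speed limits (degrees/s): [136.94, 136.94, 172.46, 180, 180, 180].

## Interface

Orientations are given as [roll, pitch, yaw] about the fixed x, y, z axes, in that order (R = Rz(yaw) Ry(pitch) Rx(roll)).
In Python, from station import bot, observe, imaging gives the robot as it stands. Calls block until the motion is done:
- bot.goto(position, orientation): joint-space move of the TCP to a pose.
- bot.move_linear(position, frame=None, speed=150): straight line of the TCP; frame=None keeps the orientation; speed is the mean speed in mm/s.
- bot.goto_joints(angles): joint-space move.
- bot.gripper_to(opening): finger opening in mm; the grip force is fixed at half the most; returns when the fingers have stopped.
- bot.pause(seconds).
- bot.inverse_kinematics(position, orientation): joint angles nearest the present ones, or None.
- observe(): the state.
- imaging.capture(name): name is "side" or "top"; returns (picture, depth): 480x640x3 uint8, red, green, blue; 480x640 float32, mm along the optical axis (not along the pixel's ray), 0 where there is no reading.
- imaging.camera_params(name): a dict with "K" (3x3 intrinsics, pixels), "k1" (the pictures are not rectified: a ray, as slopes to the right and down, at radius r is drawn at 1 + k1 r^2 times it, then the intrinsics apply), "position" and "orientation" of the camera in the world. Camera axes: x right, y down, z forward; pixel columns grow to the right and rows downward; lengths in mm; the calibration is good to about 2 mm. A picture is of the moment at which its call begins. camera_params takes no time and is no camera call.
A pose or a line that the arm cannot do raises bot.MotionError and nothing moves.
- bot.job_done(): hands the job in, once; it reports no verdict.
Trained networks look in the newest picture that a camera, given by its name, has taken for a name from the list of things; names that differ only in an ending like _2 or _b are one class to them, and where a whole thing is asked for, a point or a joint stands for the part that bears it (a point fixed in the world has none). Each returns a list of dicts, best first, with "score" (0 to 1); they miss things now and then, are a little off and sometimes report something else, mostly with a low value. They report only what shows in the picture. A call takes as long as a camera call.
- imaging.boxes_of(camera, query): "bbox" ([centre column, centre row, width, height] in pixels, round what is visible of it).
The state is a dict: "time": time; "q": joint angles; "qd": joint speeds; "effort": joint torques, N m; "tcp_pos": TCP position; "orientation": TCP orientation; "ft_force": force on the tool from outside, world axes, zero at the start; "wrist_torque": the same for the moment, N m; "opening": finger opening in mm.
Only numpy, scipy, OpenCV 4.12 (cv2) and the standard library are available. Lean on these libraries where they do the work, as an engineer would, in place of code of your own. Each camera call takes 0.05 s, during which the arm holds its last target.

## Task

Get the banding gauge ready to draw a ring on the plate: pull the marker up out of its wooden stand and, while the boom is still fully home, put it nose down into the sleeve at the boom's end until its shoulder rests on the sleeve. Push the lock button on the gauge's tube right down (before or after fetching the marker, as you like), then with the gripped marker draw the boom out until its pointer lines up with the brass clip on the scale, and finish holding the marker there, because a spring would pull the boom back. Do not shift the clip, and leave the cup, the dish and the pastel tray where they are.

Things in the scene. Friction and masses are not known exactly. Their poses are not given: they have to be found in the camera images.
- gauge: Banding gauge, fixed: steel foot 360 x 90 mm, level aluminium tube 165 x 32 x 32 mm (top 135 mm high), turntable 170 mm wide with a white plate (rim 67 mm high), scale bar with a tick every 10 mm (long ones every 50). Nothing on it exceeds 149 mm. Origin: on the table under the tube mouth; x (level) is the way the boom comes out, z up, y towards the scale bar (45 mm off).
- boom (a joint): How far the telescoping boom is drawn out along the gauge's +x, in m: 0 is fully home, 0.14 is the stop. The lock holds it within about 1 mm of home until the lock button is pressed at least 5 mm; a spring always pulls it back home (1 N at home, 2.6 N fully out).
- sleeve_mouth (a point): Centre of the upper mouth of the sleeve at the boom's end, 135 mm above the table: a dark steel block 40 x 40 x 30 mm with a round upright through hole of 15.5 mm (mouth slightly bevelled). It moves with the boom; at home it is 40 mm from the gauge's origin along the gauge's x.
- pointer (a point): Tip of the boom's flat pointer, which sticks out from the sleeve block towards the scale bar and runs over the scale; 132 mm above the table, at the same place along the gauge's x as the sleeve's centre. Moves with the boom.
- clip (a joint): Where the brass index clip stands on the scale, in m: the pointer lines up with it when the boom value equals this value. The clip stays where it is unless pushed with over 6 N.
- clip_mark (a point): The inner end of the brass clip's index fin (fin 3 mm wide; clip 14 mm along the scale, top 136 mm above the table), on the outer edge of the scale bar. Lined up means that pointer and fin are at the same place along the gauge's x.
- lock (a joint): How far the lock button is pressed down, in m: 0 is up (locked), 0.008 fully down. It takes about 4 to 5 N, and stays down when let go.
- lock_top (a point): Centre of the top face of the black round lock button (24 mm across) on top of the tube, 100 mm behind the tube's mouth; 149 mm above the table when up. Pressed straight down.
- stand: Wooden block 64 x 64 mm, 75 mm high, fixed to the table, with one upright hole in the middle of its top, 21.5 mm wide and 65 mm deep. Origin at the centre of its underside.
- marker: White round marker, 130 mm long, about 60 g, standing nose down in the stand, 65 mm of it showing (top 140 mm above the table). The body is 20 mm across and 90 mm long; below it a black nose 12 mm across and 40 mm long, narrowing to 8 mm at the flat tip. Origin at the centre of the nose tip, z towards the other end.
- marker_shoulder (a point): On the marker's axis at the step between nose and body, 40 mm above the nose tip; it meets the sleeve's mouth when seated.
- marker_grip (a point): On the marker's axis 95 mm above the nose tip (30 mm above the stand's top at the start): a good place to grip.
- water_cup: Bystander: blue ceramic cup, 70 mm wide, 75 mm high. Origin at the centre of its underside.
- dish: Bystander: small white dish, 72 mm wide, 28 mm high. Origin at the centre of its underside.
- pastel_tray: Bystander: low wooden tray of pastel sticks, 120 x 160 mm, 22 mm high. Origin at the centre of its underside.

How it is judged:
By the outcome, as a careful person would: the job done as asked, in the order asked, and still so for the second after the job is handed in, while the arm keeps its last pose, push and grip.
It also fails if it takes over 58 s, if anything falls off the work surface, if the arm or the gripper's body presses on something with over 40 N, if the wrist force passes 120 N, or if a joint passes its speed limit or range.

## Working session

There is one attempt and no reset: what is moved stays moved. The work goes in short steps, each a Python script; the robot and the scene stay as the last script left them, time stands still between calls to the robot, and variables do not carry over. Pictures are saved under pics/ and viewed, and the job is handed in when it is done.

```bash
ls; mkdir -p pics
cat > h.py <<'E'
import numpy as np, cv2
from station import bot, observe, imaging
from scipy.spatial.transform import Rotation as Rn
def cam(n):
    p=imaging.camera_params(n); o=p["orientation"]
    return np.array(p["K"],float),p["k1"],np.array(p["position"],float),Rn.from_euler('xyz',o,degrees=True).as_matrix()
def ray(n,u,v):
    K,k1,c,R=cam(n)
    d=np.array([(u-K[0,2])/K[0,0],(v-K[1,2])/K[1,1]]); s=d.copy()
    for _ in range(30): s=d/(1+k1*(s@s))
    return c,R@np.array([s[0],s[1],1.])
def at_z(n,u,v,z):
    c,d=ray(n,u,v); return c+d*(z-c[2])/d[2]
def at_depth(n,u,v,D):
    c,d=ray(n,u,v); return c+d*D
def proj(n,P):
    K,k1,c,R=cam(n); p=R.T@(np.array(P,float)-c); s=p[:2]/p[2]; s=s*(1+k1*(s@s))
    return np.array([K[0,0]*s[0]+K[0,2],K[1,1]*s[1]+K[1,2]])
def cap(n,f):
    im,d=imaging.capture(n); cv2.imwrite(f'pics/{f}.png',im[:,:,::-1]); np.save(f'pics/{f}.npy',d); return im,d
E
python3 - <<'E'
from h import *
for n in("top","side"):
    print(n,imaging.camera_params(n)); cap(n,n+"0")
    for q in("gauge","sleeve_mouth","lock_top","clip_mark","pointer","stand","marker","water_cup","dish","pastel_tray"):
        print(q,[(round(b["score"],2),np.round(b["bbox"]).tolist()) for b in imaging.boxes_of(n,q)[:2]])
print(observe())
E
```

```text
pics
top {'K': array([[506.28765949,   0.        , 315.82194852],
       [  0.        , 506.28765949, 242.44535407],
       [  0.        ,   0.        ,   1.        ]]), 'k1': 0.03807908823904546, 'position': array([ 310.57667896,  -21.73967745, 1153.06918279]), 'orientation': array([-1.68384664e+02, -1.10127425e-01, -8.93143999e+01])}
gauge [(0.95, [289.0, 209.0, 184.0, 85.0])]
sleeve_mouth [(0.96, [291.0, 192.0, 29.0, 32.0]), (0.54, [288.0, 209.0, 184.0, 84.0])]
lock_top [(0.51, [230.0, 185.0, 11.0, 10.0])]
clip_mark [(0.44, [342.0, 175.0, 8.0, 4.0])]
pointer [(0.61, [294.0, 193.0, 32.0, 30.0])]
stand [(0.87, [440.0, 291.0, 45.0, 43.0]), (0.66, [293.0, 192.0, 30.0, 34.0])]
marker [(0.45, [445.0, 288.0, 18.0, 21.0])]
water_cup [(0.93, [186.0, 290.0, 37.0, 32.0])]
dish [(0.58, [325.0, 318.0, 30.0, 32.0])]
pastel_tray [(0.57, [465.0, 191.0, 83.0, 71.0])]
side {'K': array([[617.09109901,   0.        , 318.18114986],
       [  0.        , 617.09109901, 241.49573376],
       [  0.        ,   0.        ,   1.        ]]), 'k1': 0.0068005042004883635, 'position': array([  -9.10528376, -782.
[... 663 characters left out ...]
, [494.0, 368.0, 119.0, 100.0])]
{'time': 1.1, 'q': array([ 8.79537849e+01,  2.05451136e+01,  6.83932427e-01, -2.03299875e-04,
       -7.01363074e+01, -1.65086542e+01]), 'qd': array([-0.03403456, -0.07114899, -0.01870403, -0.0719933 , -0.09847743,
        0.01377829]), 'effort': array([-2.09724330e-04, -5.82400882e+01,  2.93309551e+01,  7.00284228e+00,
        1.24901751e-02, -1.82473207e-05]), 'tcp_pos': array([214.78399925, 639.90815779, 226.58970299]), 'orientation': array([-1.79997646e+02,  8.96957102e-04, -1.85549383e+01]), 'ft_force': array([-0.32268641, -0.20760418,  0.32445965]), 'wrist_torque': array([-1.87857420e-02,  2.82829933e-02, -4.25517969e-05]), 'opening': 87.20315756841427}
```

Run:
```python
import cv2
a=cv2.imread('pics/top0.png')[150:350,170:540]; cv2.imwrite('pics/top0c.png',cv2.resize(a,None,fx=2.15,fy=2.15,interpolation=cv2.INTER_CUBIC))
a=cv2.imread('pics/top0.png')[160:260,190:390]; cv2.imwrite('pics/top0d.png',cv2.resize(a,None,fx=4,fy=4,interpolation=cv2.INTER_CUBIC))
a=cv2.imread('pics/side0.png')[150:300,260:460]; cv2.imwrite('pics/side0d.png',cv2.resize(a,None,fx=4,fy=4,interpolation=cv2.INTER_CUBIC))
```

```text
(no output)
```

View pics/side0.png

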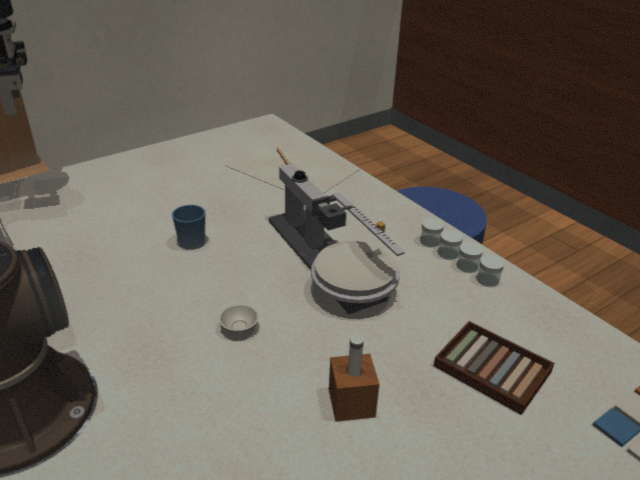

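```bash
true
```

```text
(no output)
```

View pics/top0.png

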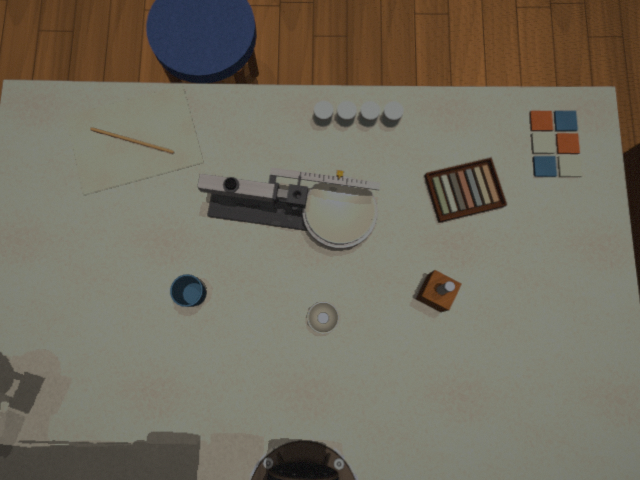

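View zooms.

View pics/top0d.png

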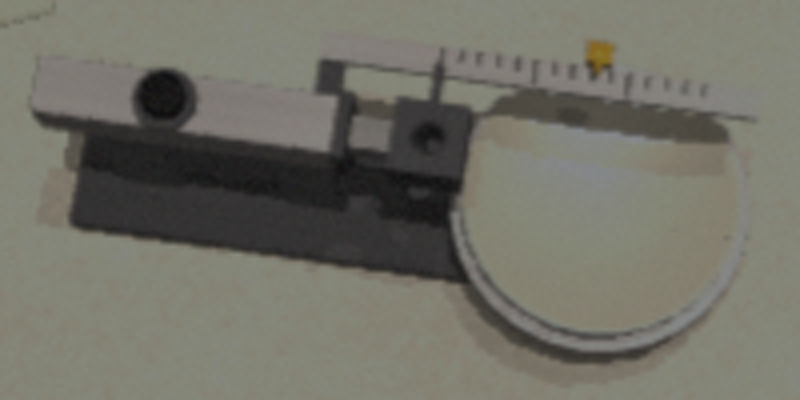

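View pics/side0d.png

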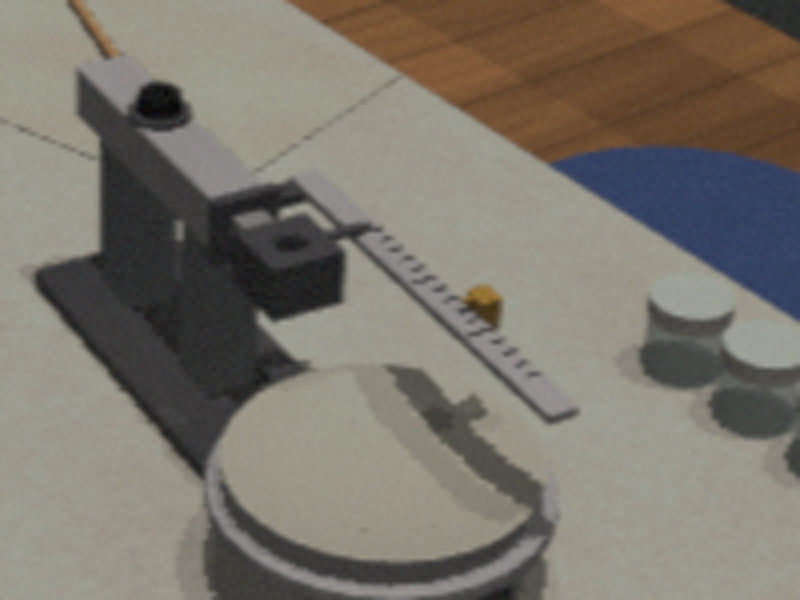

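Run:
```python
import cv2
a=cv2.imread('pics/top0.png')[260:320,405:485]; cv2.imwrite('pics/top0m.png',cv2.resize(a,None,fx=8,fy=8,interpolation=cv2.INTER_CUBIC))
a=cv2.imread('pics/side0.png')[325:430,310:410]; cv2.imwrite('pics/side0m.png',cv2.resize(a,None,fx=5,fy=5,interpolation=cv2.INTER_CUBIC))
```

```text
(no output)
```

View pics/top0m.png

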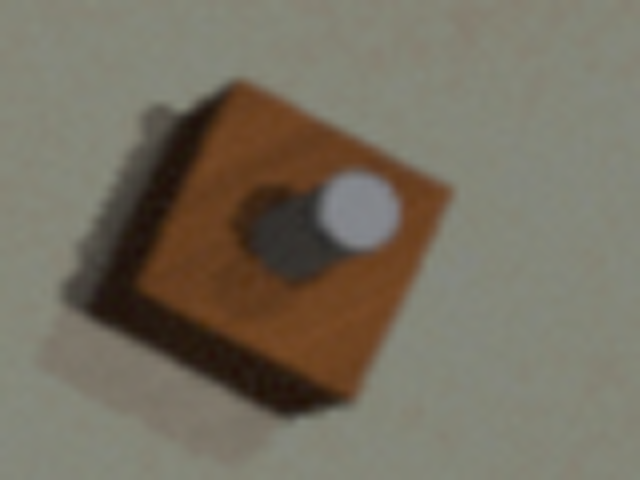

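View pics/side0m.png

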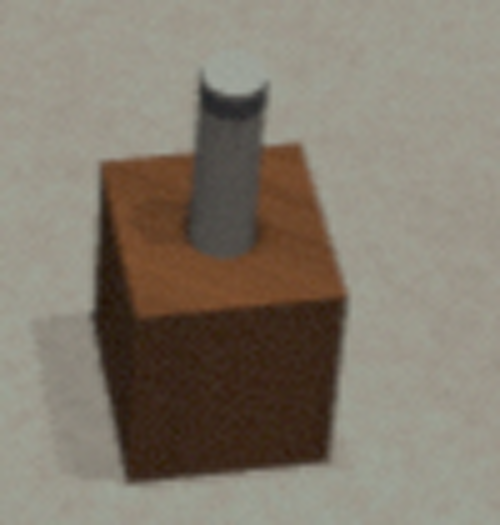

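Run:
```python
from h import *
f=lambda x,y,s,x0,y0:(x0+(x+.5)/s-.5,y0+(y+.5)/s-.5)
T={'lock':(f(164,93,4,190,160),149),'mouth':(f(430,137,4,190,160),135),'ptr':(f(440,52,4,190,160),132),'fin':(f(598,74,4,190,160),134),'marktop':(f(358,211,8,405,260),140),
 'standBL':(f(138,290,8,405,260),75),'standT':(f(238,82,8,405,260),75),'standR':(f(452,190,8,405,260),75),'standB':(f(350,400,8,405,260),75)}
S={'lock':(f(161,96,4,260,150),149),'mouth':(f(292,243,4,260,150),135),'ptr':(f(371,227,4,260,150),132),'fin':(f(468,300,4,260,150),134),'marktop':(f(235,75,5,310,325),140),
'standBL':(f(138,316,5,310,325),75),'standT':(f(103,162,5,310,325),75),'standR':(f(302,147,5,310,325),75),'standB':(f(345,296,5,310,325),75)}
dT=np.load('pics/top0.npy');dS=np.load('pics/side0.npy')
for k in T:
    (u,v),z=T[k];(a,b),_=S[k]
    c1,r1=ray('top',u,v);c2,r2=ray('side',a,b)
    A=np.stack([r1,-r2],1);t=np.linalg.lstsq(A,c2-c1,rcond=None)[0]
    p1=c1+r1*t[0];p2=c2+r2*t[1]
    print(k,'top',at_z('top',u,v,z).round(1)[:2],'side',at_z('side',a,b,z).round(1)[:2],'tri',((p1+p2)/2).round(1),'gap',np.linalg.norm(p1-p2).round(1),
     'dT',at_depth('top',u,v,dT[round(v),round(u)]).round(1),'dS',at_depth('side',a,b,dS[round(b),round(a)]).round(1))
```

```text
lock top [640.7 156.7] side [641.2 150.5] tri [643.5 156.7 145.1] gap 3.3 dT [641.8 157.3 145.6] dS [643.7 154.2 146.6]
mouth top [623.1  19.2] side [624.8  14.8] tri [625.6  18.5 132.3] gap 3.5 dT [632.3  20.4 105. ] dS [631.2  22.8 128.6]
ptr top [670.9  14.9] side [669.2   8.7] tri [673.4  14.7 127.3] gap 1.6 dT [672.7  15.1 127.1] dS [671.6  11.5 129.8]
fin top [659.1 -68.7] side [664.3 -70.5] tri [661.5 -70.  133.9] gap 5.1 dT [659.3 -68.7 133.6] dS [662.6 -72.2 135.6]
marktop top [ 433.2 -289.6] side [ 434.6 -293.9] tri [ 435.  -291.2  137.1] gap 3.2 dT [ 433.4 -290.1  138.1] dS [ 435.1 -293.3  139.2]
standBL top [ 419.2 -247.7] side [ 393.1 -306. ] tri [ 427.5 -262.    11.8] gap 4.3 dT [ 419.7 -248.7   70.2] dS [ 393.4 -305.7   74.5]
standT top [ 475.4 -276.2] side [ 422.1 -250.3] tri [ 448.1 -261.4   80.7] gap 57.6 dT [ 476.7 -278.2   66.5] dS [ 422.4 -250.    74.6]
standR top [ 447.  -331.9] side [ 477.4 -280.6] tri [ 441.  -317.4  126.3] gap 1.0 dT [ 447.6 -333.1   70.9] dS [ 476.6 -281.4   76.1]
standB top [ 391.  -302.5] side [ 448.4 -335. ] tri [ 418.1 -321.5   74.2] gap 64.5 dT [ 396.6 -321.8    0.7] dS [ 448.  -335.4   75.6]
```

Run:
```python
from h import *
Y=[180,0,-7.3]
print(bot.inverse_kinematics([641,153.6,185],Y),bot.inverse_kinematics([434,-291.5,86],Y),bot.inverse_kinematics([613,-66,171],Y))
bot.goto([641,153.6,190],Y)
bot.gripper_to(0)
bot.move_linear([641,153.6,156],speed=80)
cap('top','top1');cap('side','side1')
s=observe();print(s['time'],s['tcp_pos'],s['orientation'],s['ft_force'],s['opening'])
print(proj('top',s['tcp_pos']),proj('side',s['tcp_pos']),proj('top',[641,153.6,149]),proj('side',[641,153.6,149]))
for n,x,y in(('top',150,130),('side',220,100)):
    a=cv2.imread(f'pics/{n}1.png')[y:y+130,x:x+160]; cv2.imwrite(f'pics/{n}1d.png',cv2.resize(a,None,fx=4.5,fy=4.5,interpolation=cv2.INTER_CUBIC))
```

```text
[ 3.03922278e+01  2.06162292e+01 -4.78077600e+00  2.54444375e-14
 -6.46029947e+01  5.23077722e+01] [-1.23652320e+01  1.43120041e+01 -2.89442548e+01  2.54444375e-14
 -4.67437411e+01  9.50652320e+01] [ 1.19796983e+01  1.74051733e+01 -1.14615193e+01  2.54444375e-14
 -6.11333074e+01  7.07203017e+01]
5.5083 [641.37002445 153.72984934 156.44436075] [-1.79983217e+02 -3.96655057e-02 -7.29493699e+00] [ 0.91581343 -0.40995866  0.13406999] 0.33909860899270133
[231.50194605 181.44290043] [299.11393329 169.82348684] [232.13839758 182.76405294] [298.97916336 173.05239522]
```

View pics/side1d.png

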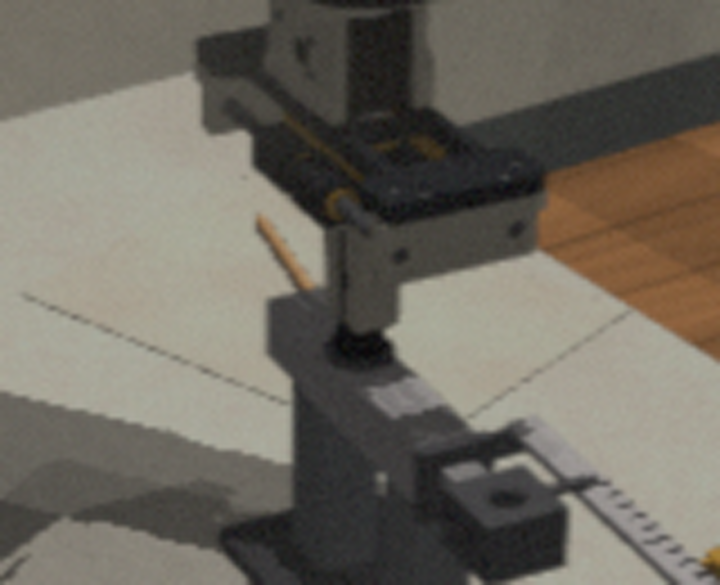

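View pics/top1d.png

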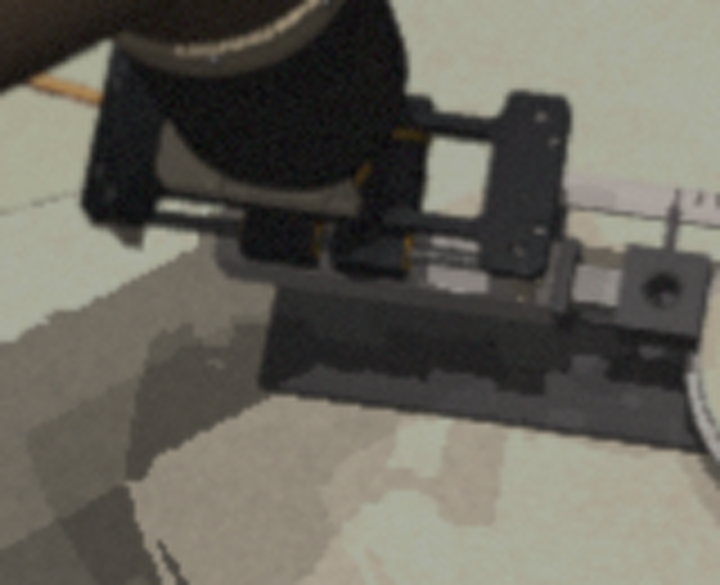

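Run:
```python
from h import *
z=156
for z in (148,144,142,141,140):
    bot.move_linear([641,153.6,z],speed=40)
    s=observe();print(z,round(s['time'],2),s['tcp_pos'].round(2),s['ft_force'].round(2))
    if s['ft_force'][2]>15: break
bot.move_linear([641,153.6,200],speed=200)
cap('side','side2')
bot.goto([434,-291.5,180],[180,0,-7.3])
s=observe();print(s['time'],s['tcp_pos'])
n,x,y='side',260,130
a=cv2.imread(f'pics/side2.png')[y:y+130,x:x+160]; cv2.imwrite(f'pics/side2d.png',cv2.resize(a,None,fx=4.5,fy=4.5,interpolation=cv2.INTER_CUBIC))
```

```text
148 5.86 [640.75 153.51 147.74] [ 0.89  0.37 -0.16]
144 6.11 [640.89 153.53 143.78] [ 0.73 -0.16  0.74]
142 6.36 [640.9  153.55 141.86] [ 0.44 -0.4   1.43]
141 6.61 [640.95 153.55 141.33] [-2.83 -0.21  5.71]
140 6.86 [640.99 153.54 141.23] [-3.94 -0.8  10.22]
9.15 [ 434.75050204 -291.06056428  180.01074794]
```

View pics/side2d.png

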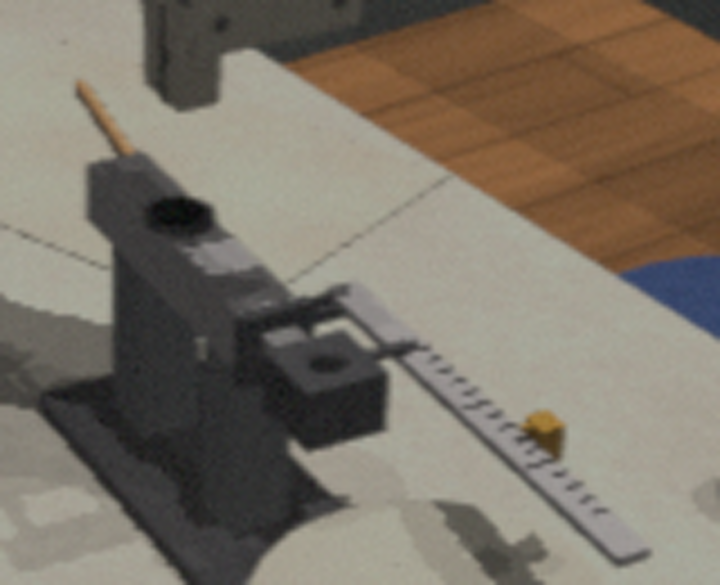

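Run:
```python
from h import *
bot.gripper_to(60)
bot.move_linear([434.3,-291.5,88],speed=120)
s=observe();print(s['time'],s['tcp_pos'].round(2),s['ft_force'].round(2))
cap('side','side3')
bot.gripper_to(0)
s=observe();print(s['time'],s['tcp_pos'].round(2),s['ft_force'].round(2),s['opening'],s['wrist_torque'])
cap('side','side4')
a=[cv2.resize(cv2.imread(f'pics/side{i}.png')[300:440,300:400],None,fx=4,fy=4,interpolation=cv2.INTER_CUBIC) for i in (3,4)]
cv2.imwrite('pics/s34.png',np.hstack(a))
```

```text
11.1667 [ 434.8 -291.7   88.6] [ 0.11 -0.47 -0.63]
11.9583 [ 434.32 -291.52   88.02] [-0.21 -0.46  0.37] 18.41046781863167 [ 0.00104117  0.03535058 -0.05004835]
```

View pics/s34.png

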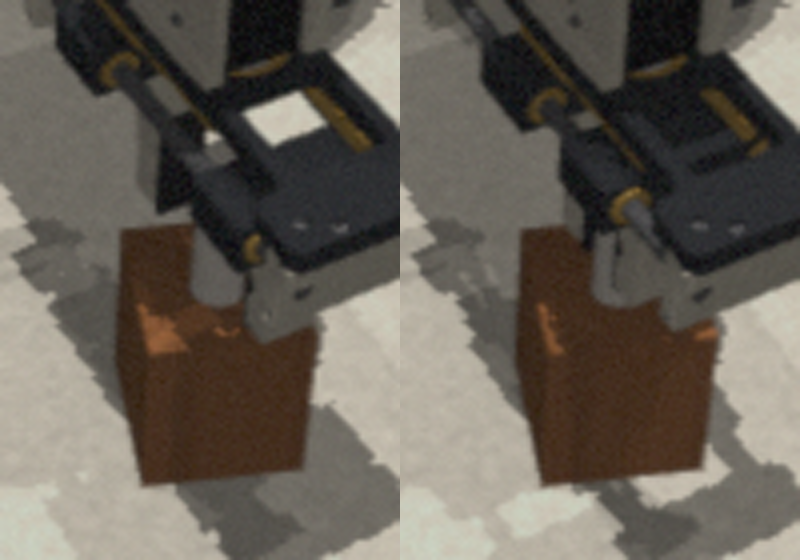

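Run:
```python
from h import *
bot.move_linear([434.3,-291.5,175],speed=120)
s=observe();print(s['time'],s['ft_force'].round(2),s['opening'])
bot.goto([560,-150,240],[180,0,-7.3])
bot.goto([624,17,240],[180,0,-7.3])
bot.move_linear([624,17,224],speed=60)
bot.pause(.2)
s=observe();print(s['time'],s['tcp_pos'].round(2),s['orientation'],s['ft_force'].round(2),s['opening'])
cap('side','side5');cap('top','top5')
t=s['tcp_pos']-[0,0,78];print(proj('side',t),proj('top',t),proj('side',[624,17,135]),proj('top',[624,17,135]))
for n,x,y in(('top',240,120),('side',270,150)):
    a=cv2.imread(f'pics/{n}5.png')[y:y+110,x:x+120]; cv2.imwrite(f'pics/{n}5d.png',cv2.resize(a,None,fx=5,fy=5,interpolation=cv2.INTER_CUBIC))
```

```text
12.8833 [ 0.46 -0.87 -0.31] 18.65666635268298
15.0667 [624.16  16.9  224.33] [-1.79992287e+02 -3.08906381e-02 -7.30604391e+00] [-0.04 -0.35  0.22] 18.52806713705739
[331.93498217 205.01974386] [298.04690516 191.80443211] [331.62267659 209.99667314] [298.17538665 193.49766275]
```

View pics/side5d.png

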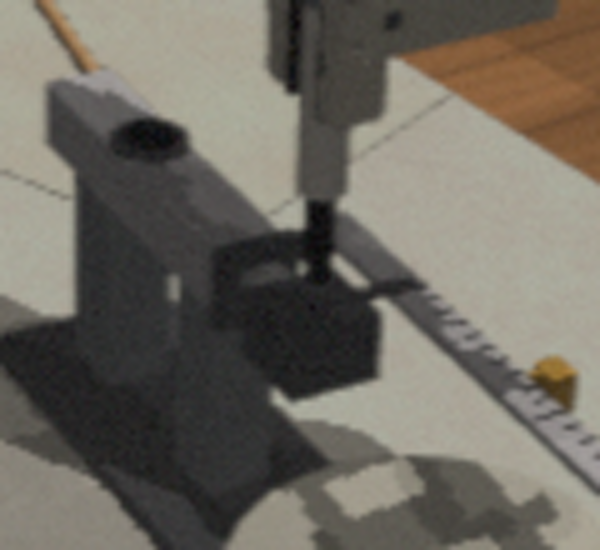

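View pics/top5d.png

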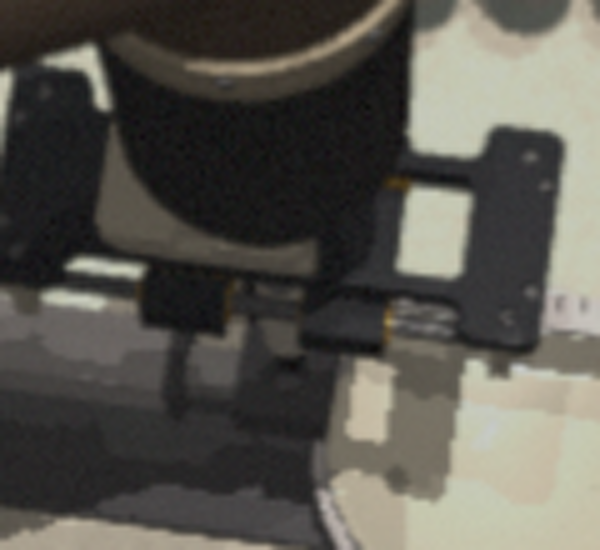

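Run:
```python
import cv2,numpy as np
def z(f,x,y,w,h,s=20,g=3):
    a=cv2.imread(f)[y:y+h,x:x+w].astype(float)*g
    return cv2.resize(np.clip(a,0,255).astype('uint8'),None,fx=s,fy=s,interpolation=cv2.INTER_NEAREST)
A=np.hstack([z('pics/top0.png',285,182,20,25),z('pics/top5.png',285,182,20,25)])
B=np.hstack([z('pics/side0.png',322,190,20,25),z('pics/side5.png',322,190,20,25)])
for X,u0,v0 in((A,285,182),(B,322,190)):
    for i in range(0,40,5): cv2.putText(X,str(u0+i%20),(i*20,10),0,.35,(0,255,255)); cv2.line(X,(i*20,0),(i*20,6),(0,255,255))
    for j in range(0,25,5): cv2.putText(X,str(v0+j),(0,j*20+12),0,.35,(0,255,255))
cv2.imwrite('pics/zA.png',A);cv2.imwrite('pics/zB.png',B)
```

```text
(no output)
```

View pics/zA.png

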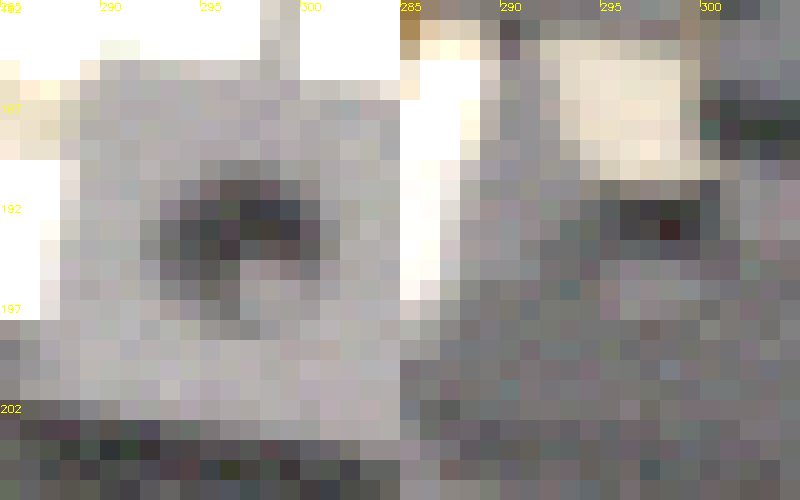

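View pics/zB.png

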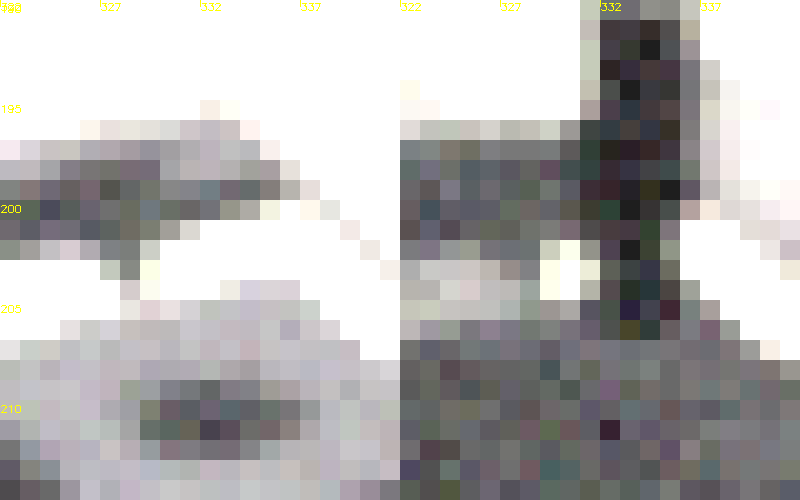

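Run:
```python
from h import *
p0=np.array([624.16,16.9,135]);J=[];e=[-1.3,.4,-.8,.3]
for n in('top','side'):
    J.append(np.stack([proj(n,p0+d)-proj(n,p0) for d in([1,0,0],[0,1,0])],1))
J=np.vstack(J);print(J,np.linalg.lstsq(J,e,rcond=None)[0])
for i in (0,2): print(np.linalg.solve(J[i:i+2],e[i:i+2]))
```

```text
[[ 0.00893814 -0.47765479]
 [-0.45876823 -0.00588692]
 [ 0.41005783 -0.30973787]
 [-0.15186894 -0.22688576]] [-0.97490424  1.88113538]
[-0.90660626  2.70466592]
[-1.9591527  -0.01086692]
```

Run:
```python
from h import *
x,y=623.1,18.6
bot.move_linear([x,y,224],speed=40)
for z in (216,211,207,203,199,195,190,185):
    bot.move_linear([x,y,z],speed=40)
    s=observe();f=s['ft_force'];print(z,round(s['time'],2),s['tcp_pos'].round(2),f.round(2),s['wrist_torque'].round(3))
    if f[2]>6 or np.hypot(*f[:2])>6: break
cap('side','side6');cap('top','top6')
def z(f,x,y,w,h,s,g=2):
    a=cv2.imread(f)[y:y+h,x:x+w].astype(float)*g
    return cv2.resize(np.clip(a,0,255).astype('uint8'),None,fx=s,fy=s,interpolation=cv2.INTER_CUBIC)
cv2.imwrite('pics/z6.png',np.hstack([z('pics/side6.png',300,180,60,60,6),z('pics/top6.png',265,160,60,60,6)]))
```

```text
216 15.77 [622.85  18.51 215.45] [ 0.09  0.21 -0.03] [-0.062 -0.02   0.01 ]
211 16.04 [622.92  18.54 210.62] [-0.67  0.36 -0.11] [0.017 0.007 0.   ]
207 16.29 [622.91  18.54 206.64] [0.84 0.51 0.06] [-0.034  0.017 -0.023]
203 16.54 [622.94  18.58 202.68] [-0.8  -0.2  -0.83] [-0.011  0.024 -0.026]
199 16.79 [623.02  18.67 198.68] [-0.18  0.05 -0.23] [ 0.175 -0.054 -0.055]
195 17.04 [623.05  18.69 194.66] [ 0.82  0.19 -0.82] [ 0.255 -0.177 -0.003]
190 17.32 [623.04  18.71 189.63] [ 0.61  1.02 -0.  ] [ 0.356 -0.197  0.003]
185 17.59 [623.01  18.64 184.64] [ 0.35  1.15 -0.84] [ 0.392 -0.249 -0.045]
```

View pics/z6.png

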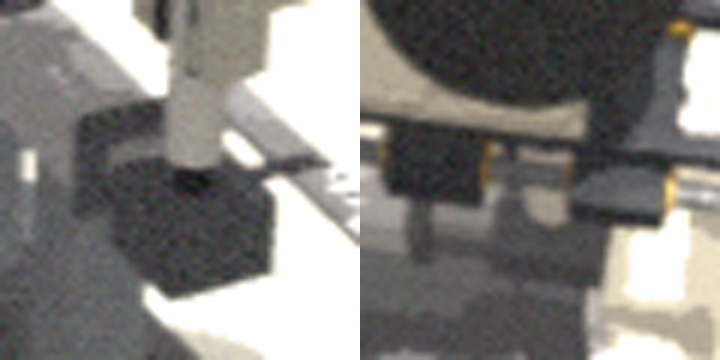

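Run:
```python
from h import *
def rd(n=6):
    F=[];T=[]
    for _ in range(n):
        bot.pause(.02);s=observe();F.append(s['ft_force']);T.append(s['wrist_torque'])
    return s['tcp_pos'].round(2),np.mean(F,0).round(2),np.mean(T,0).round(3)
x,y=623.1,18.6
print(rd())
for dx,dy in((0,.7),(0,1.4),(0.5,1.4),(0.9,1.4),(.9,2.1)):
    bot.move_linear([x+dx,y+dy,184.6],speed=20); print(dx,dy,*rd(),round(observe()['time'],2))
```

```text
(array([623.06,  18.61, 185.01]), array([ 0.77,  0.73, -0.85]), array([ 0.322, -0.21 ,  0.003]))
0 0.7 [622.99  19.19 184.62] [-0.15 -0.01 -0.49] [-0.024 -0.006 -0.017] 18.14
0 1.4 [623.11  20.   184.59] [-0.23  0.07 -0.75] [-0.021  0.003 -0.001] 18.49
0.5 1.4 [623.62  20.   184.57] [ 0.17  0.05 -0.69] [-0.057 -0.008  0.028] 18.84
0.9 1.4 [624.01  20.02 184.6 ] [ 0.21  0.24 -0.18] [-0.027  0.    -0.01 ] 19.19
0.9 2.1 [623.99  20.72 184.61] [-0.2   0.1  -0.55] [-0.029  0.029  0.006] 19.54
```

```bash
cat >> h.py <<'E'
def rd(n=6):
    F=[];T=[]
    for _ in range(n):
        bot.pause(.02);s=observe();F.append(s['ft_force']);T.append(s['wrist_torque'])
    return s['tcp_pos'].round(2),np.mean(F,0).round(2),np.mean(T,0).round(3)
E
python3 - <<'E'
from h import *
x,y=624.,20.5
for z in (178,175,174,173.5,173,172.5,172,171.5,171):
    bot.move_linear([x,y,z],speed=20); r=rd(4);print(z,*r,round(observe()['time'],2))
    if r[1][2]>4: break
cap('side','side7')
def z(f,x,y,w,h,s,g=2):
    a=cv2.imread(f)[y:y+h,x:x+w].astype(float)*g
    return cv2.resize(np.clip(a,0,255).astype('uint8'),None,fx=s,fy=s,interpolation=cv2.INTER_CUBIC)
cv2.imwrite('pics/z7.png',z('pics/side7.png',280,160,110,90,7))
E
```

```text
178 [624.04  20.49 178.  ] [ 0.21 -0.03 -0.22] [-0.037 -0.018  0.002] 20.09
175 [623.99  20.5  174.98] [ 0.09  0.06 -0.21] [-0.035  0.017  0.01 ] 20.46
174 [624.03  20.5  174.03] [ 0.13  0.03 -0.57] [-0.011 -0.02  -0.009] 20.77
173.5 [623.98  20.5  173.5 ] [-0.01  0.21 -0.46] [-0.039 -0.016 -0.008] 21.09
173 [624.04  20.51 173.02] [0.18 0.32 0.32] [-0.008 -0.039 -0.014] 21.41
172.5 [624.14  20.48 172.9 ] [-0.97  0.48  4.32] [ 0.047  0.48  -0.025] 21.73
```

View pics/z7.png

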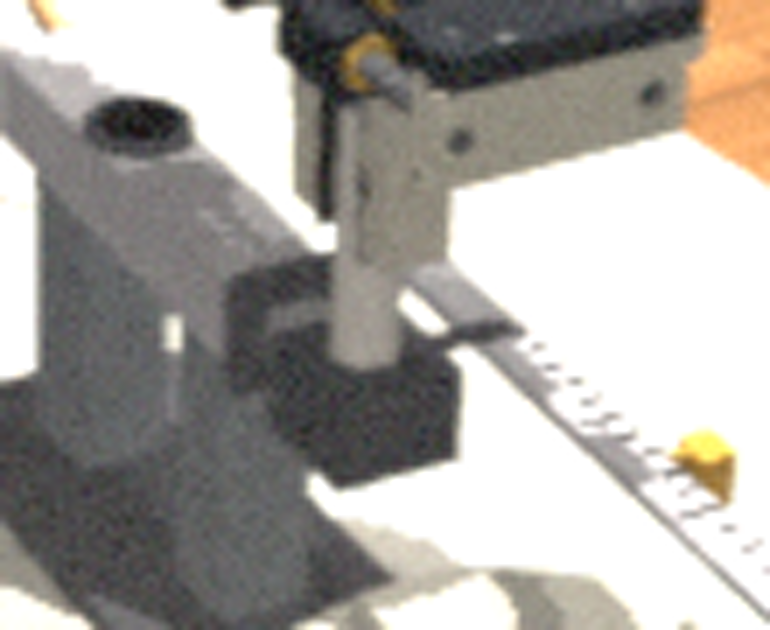

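```bash
cat >> h.py <<'E'
a_=np.radians(7.3); GX=np.array([-np.sin(a_),-np.cos(a_)]); P0=np.array([624.,20.5])
def zoom(f,x,y,w,h,s,g=2):
    a=cv2.imread(f)[y:y+h,x:x+w].astype(float)*g
    return cv2.resize(np.clip(a,0,255).astype('uint8'),None,fx=s,fy=s,interpolation=cv2.INTER_CUBIC)
E
python3 - <<'E'
from h import *
for s in (5,30,55,75):
    bot.move_linear([*(P0+GX*s),172.7],speed=40); r=rd(4);print(s,*r,round(observe()['time'],2))
cap('side','side8');cap('top','top8')
cv2.imwrite('pics/z8.png',zoom('pics/side8.png',310,180,110,90,7,1.7))
cv2.imwrite('pics/z8t.png',zoom('pics/top8.png',270,150,110,90,7,1.7))
E
```

```text
5 [623.53  15.36 172.93] [-0.83  0.69  4.9 ] [0.275 0.353 0.039] 22.12
30 [620.29  -9.31 172.92] [-0.89  1.48  5.32] [0.427 0.487 0.004] 22.96
55 [616.98 -34.08 172.91] [-1.42  1.63  5.9 ] [ 0.58   0.64  -0.024] 23.8
75 [614.38 -53.86 172.89] [-1.54  1.74  5.9 ] [0.717 0.753 0.004] 24.52
```

View pics/z8.png

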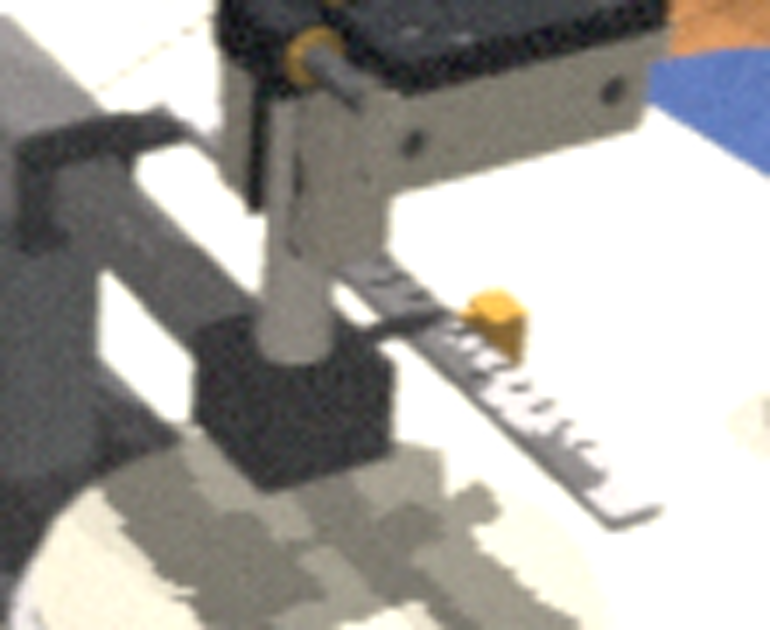

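View pics/z8t.png

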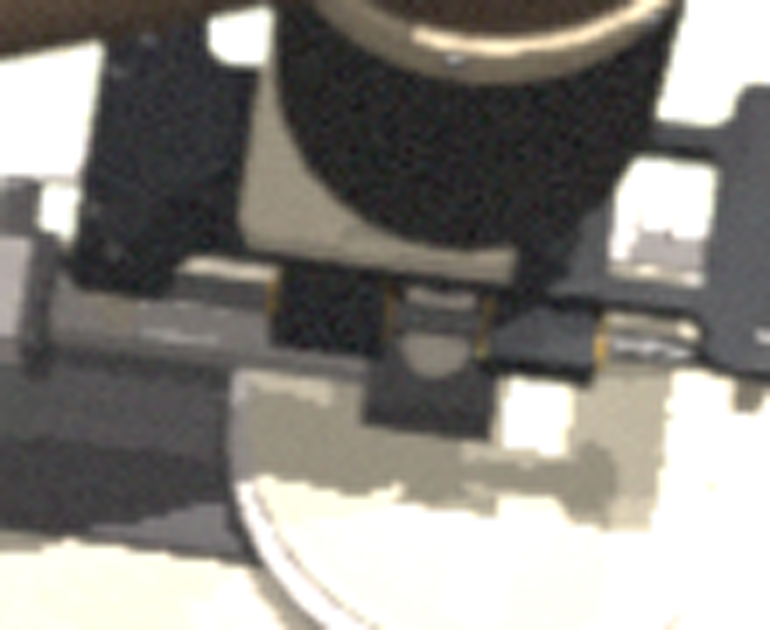

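Run:
```python
from h import *
def zz(f,x,y,w,h,s,g):
    a=cv2.imread(f)[y:y+h,x:x+w].astype(float)*g
    X=cv2.resize(np.clip(a,0,255).astype('uint8'),None,fx=s,fy=s,interpolation=cv2.INTER_NEAREST)
    for i in range(0,w,5): cv2.putText(X,str(x+i),(i*s,10),0,.35,(255,0,255)); cv2.line(X,(i*s,0),(i*s,5),(255,0,255))
    for j in range(0,h,5): cv2.putText(X,str(y+j),(0,j*s+10),0,.35,(255,0,255)); cv2.line(X,(0,j*s),(5,j*s),(255,0,255))
    return X
cv2.imwrite('pics/q1.png',np.hstack([zz('pics/side2.png',360,212,32,30,12,1.6),zz('pics/side8.png',360,212,32,30,12,1.6)]))
cv2.imwrite('pics/q2.png',zz('pics/top0.png',295,165,64,24,12,1.6))
```

```text
(no output)
```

View pics/q1.png

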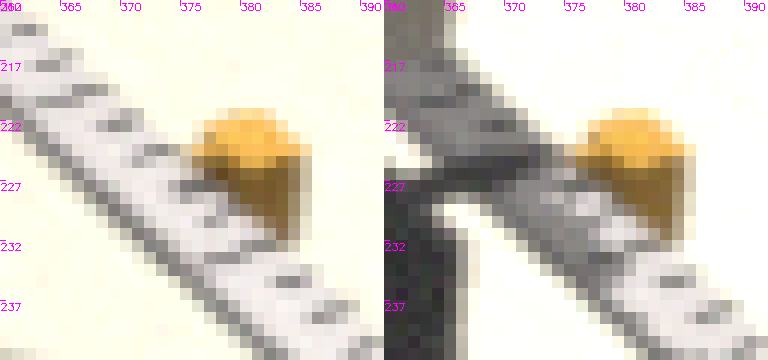

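View pics/q2.png

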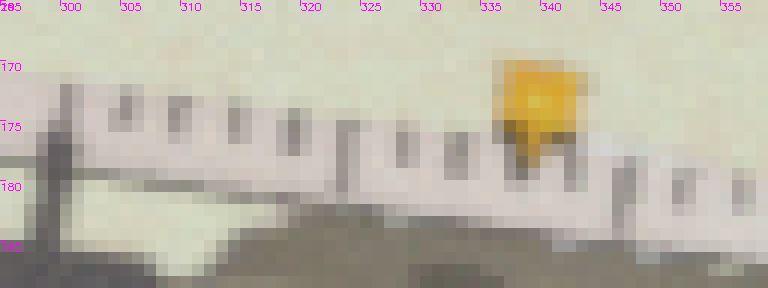

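Run:
```python
from h import *
for s in (84,):
    bot.move_linear([*(P0+GX*s),172.7],speed=30); r=rd(4);print(s,*r,round(observe()['time'],2))
cap('side','side9');im,d=cap('top','top9')
I=[imaging.capture('side')[0].astype(float) for _ in range(4)]; cv2.imwrite('pics/side9m.png',np.mean(I,0)[:,:,::-1])
def zz(f,x,y,w,h,s,g):
    a=cv2.imread(f)[y:y+h,x:x+w].astype(float)*g
    X=cv2.resize(np.clip(a,0,255).astype('uint8'),None,fx=s,fy=s,interpolation=cv2.INTER_NEAREST)
    for i in range(0,w,5): cv2.putText(X,str(x+i),(i*s,10),0,.35,(255,0,255)); cv2.line(X,(i*s,0),(i*s,5),(255,0,255))
    for j in range(0,h,5): cv2.putText(X,str(y+j),(0,j*s+10),0,.35,(255,0,255)); cv2.line(X,(0,j*s),(5,j*s),(255,0,255))
    return X
cv2.imwrite('pics/q3.png',np.vstack([zz('pics/side9m.png',350,210,50,30,14,1.8),zz('pics/side2.png',325,196,50,12,14,1.6)]))
```

```text
84 [613.24 -62.77 172.92] [-1.68  1.73  5.79] [0.755 0.759 0.021] 25.13[ WARN:0@9.103] global loadsave.cpp:1063 imwrite_ Unsupported depth image for selected encoder is fallbacked to CV_8U.
```

View pics/q3.png

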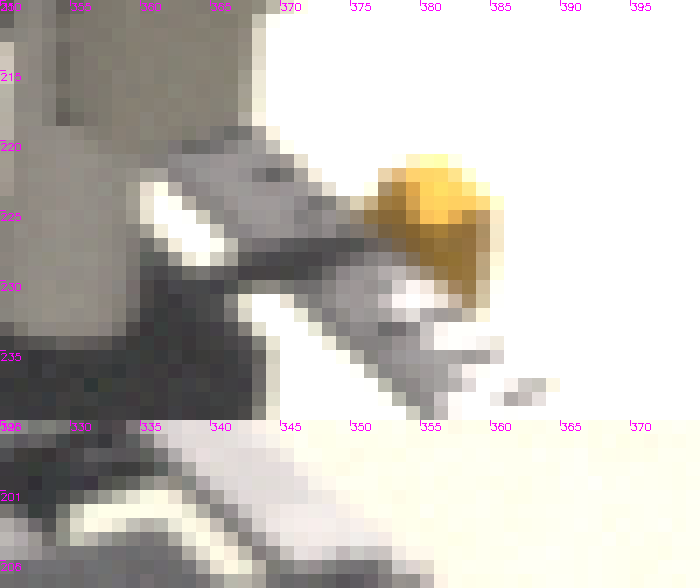

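```bash
python3 - <<'E'
from h import *
GY=np.array([np.cos(a_),-np.sin(a_)])
def g(n,u,v,z):
    p=at_z(n,u,v,z)[:2]-np.array([624.,18.]); return np.round([p@GX,p@GY],1)
print('side home ptr',g('side',352.4,206.3,132),'now',g('side',375.5,227.1,132),'now line pt',g('side',370,228.6,132))
print('side mouth home',g('side',332.5,210.5,135))
for z in(132,133,134,135,136): print(z,'fin side',g('side',375.6,224.5,z),'top',g('top',338.7,177.8,z))
print('clip top side',g('side',380.3,223.5,136),'top',g('top',339.7,172.2,136), 'home ptr top',g('top',299.4,177,132))
# averaging boxes
print([ (b['score'],b['bbox']) for b in imaging.boxes_of('side','clip_mark')[:1]],[ (b['score'],b['bbox']) for b in imaging.boxes_of('side','pointer')[:1]])
E
python3 - <<'E'
import cv2,numpy as np
a=cv2.imread('pics/side2.png')[190:245,320:392].astype(float)*1.6
cv2.imwrite('pics/q4.png',cv2.resize(np.clip(a,0,255).astype('uint8'),None,fx=11,fy=10.9,interpolation=cv2.INTER_CUBIC))
E
```

```text
side home ptr [ 3.3 46.2] now [86.3 46.5] now line pt [86.  34.4]
side mouth home [3.4 0.7]
132 fin side [78.9 51.5] top [80.5 47.1]
133 fin side [80.2 50.6] top [80.5 46.8]
134 fin side [81.4 49.7] top [80.5 46.4]
135 fin side [82.7 48.8] top [80.5 46.1]
136 fin side [83.9 47.9] top [80.5 45.7]
clip top side [85.  57.7] top [81.  58.3] home ptr top [-2.  37.3]
[(0.48, [380.8, 225.0, 9.4, 7.4])] [(0.57, [346.0, 228.2, 54.4, 45.7])]
```

View pics/q4.png

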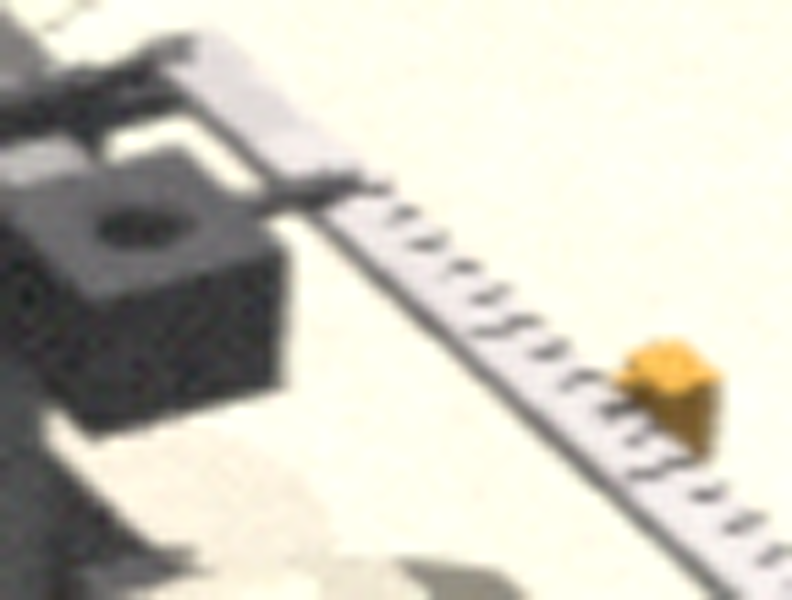

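```bash
cat > fit.py <<'E'
from h import *
from scipy.optimize import minimize
GY=np.array([np.cos(a_),-np.sin(a_)])
def g(n,u,v,z):
    p=at_z(n,u,v,z)[:2]-np.array([624.,18.]); return p@GX,p@GY
anch={'side':g('side',332.5,210.5,135),'top':g('top',296.6,194.1,135)}
print(anch)
def W(n,x,y,z):
    p=np.array([624.,18.])+GX*(x+anch[n][0])+GY*(y+anch[n][1]); return np.array([*p,z])
def run(n,f,win):
    im=cv2.imread(f).astype(float); x0,y0,w,h=win; c=im[y0:y0+h,x0:x0+w]
    sat=(c[...,2]-c[...,0])/(c.max(2)+8); sat=np.clip((sat-.2)/.5,0,1)
    S=16
    def ren(p):
        x,ya,yb,zb,yf,zf=p; M=np.zeros((h*S,w*S),np.uint8)
        for X in ([[a,b,z] for a in(x-7,x+7) for b in (ya,yb) for z in (zb,136)],[[a,b,z] for a in(x-1.5,x+1.5) for b in (yf,ya) for z in (zf,136)]):
            q=np.array([proj(n,W(n,*k)) for k in X]); q=((q-[x0,y0]+.5)*S).astype(np.int32)
            cv2.fillConvexPoly(M,cv2.convexHull(q),255)
        return cv2.GaussianBlur(cv2.resize(M,(w,h),interpolation=cv2.INTER_AREA).astype(float)/255,(0,0),.5)
    best=None
    for x in (80,82,84):
        r=minimize(lambda p:((ren(p)-sat)**2).sum(),[x,52,64,124,47,133],method='Nelder-Mead',options=dict(maxiter=800,initial_simplex=np.array([[x,52,64,124,47,133]]+[list(np.array([x,52,64,124,47,133],float)+np.eye(6)[i]*2) for i in range(6)])))
        if best is None or r.fun<best.fun: best=r
    print(n,f,best.x.round(2),best.fun, (sat**2).sum())
run('side','pics/side2.png',(368,214,26,26));run('side','pics/side0.png',(368,214,26,26));run('side','pics/side8.png',(368,214,26,26))
run('top','pics/top0.png',(328,164,26,20))
E
python3 fit.py
```

```text
{'side': (np.float64(3.3536718253649322), np.float64(0.7398890120304783)), 'top': (np.float64(-2.0813498654681197), np.float64(-1.6320017911385518))}Traceback (most recent call last):
  File "fit.py", line 25, in <module>
    run('side','pics/side2.png',(368,214,26,26));run('side','pics/side0.png',(368,214,26,26));run('side','pics/side8.png',(368,214,26,26))
    ~~~^^^^^^^^^^^^^^^^^^^^^^^^^^^^^^^^^^^^^^^^^
  File "fit.py", line 22, in run
    r=minimize(lambda p:((ren(p)-sat)**2).sum(),[x,52,64,124,47,133],method='Nelder-Mead',options=dict(maxiter=800,initial_simplex=np.array([[x,52,64,124,47,133]]+[list(np.array([x,52,64,124,47,133],float)+np.eye(6)[i]*2) for i in range(6)])))
    res = _minimize_neldermead(fun, x0, args, callback, bounds=bounds,
                               **options)
    fsim[j] = func(sim[j])
              ~~~~^^^^^^^^
    fx = function(np.copy(x), *(wrapper_args + args))
  File "fit.py", line 22, in <lambda>
    r=minimize(lambda p:((ren(p)-sat)**2).sum(),[x,52,64,124,47,133],method='Nelder-Mead',options=dict(maxiter=800,initial_simplex=np.array([[x,52,64,124,47,133]]+[list(np.array([x,52,64,124,47,133],float)+np.eye(6)[i]*2) for i in range(6)])))
                          ~~~^^^
  File "fit.py", line 17, in ren
    q=np.array([proj(n,W(n,*k)) for k in X]); q=((q-[x0,y0]+.5)*S).astype(np.int32)
                ~~~~^^^^^^^^^^^
  File "h.py", line 17, in proj
    K,k1,c,R=cam(n); p=R.T@(np.array(P,float)-c); s=p[:2]/p[2]; s=s*(1+k1*(s@s))
             ~~~^^^
  File "h.py", line 5, in cam
    p=imaging.camera_params(n); o=p["orientation"]
ValueError: time passes only in moves, steps and waits
```

```bash
sed -i 's/^def cam(n):/import functools\n@functools.lru_cache(None)\ndef cam(n):/' h.py; time python3 fit.py; python3 -c "
from h import *
s=observe();print(s['time'],s['tcp_pos'],s['ft_force'])"
```

```text
{'side': (np.float64(3.3536718253649322), np.float64(0.7398890120304783)), 'top': (np.float64(-2.0813498654681197), np.float64(-1.6320017911385518))}
side pics/side2.png [ 80.71  56.96  61.74 126.21  48.26 134.75] 2.730480543105422 26.20508921171539
side pics/side0.png [ 80.61  56.73  61.78 126.36  48.14 134.76] 2.6055715092896503 25.919562895060142
side pics/side8.png [ 80.46  57.36  61.78 125.81  47.89 134.42] 2.783750560246843 25.48798125228769
top pics/top0.png [ 82.75  57.34  63.89 122.73  50.36 128.28] 1.4303259982764973 26.78621623008113
25.5333 [613.21419733 -62.69912349 172.91668412] [-1.77591255  1.62307562  5.64371499]
real	0m3.415s
user	0m3.595s
sys	0m0.187s
```

```bash
cat > tk.py <<'E'
from h import *
GY=np.array([np.cos(a_),-np.sin(a_)])
for f in('top0',):
    im=cv2.imread(f'pics/{f}.png').astype(float)
    G=im.sum(2)
    # rectify scale strip: x 0..140 along gauge, y 40..66 at z=131 (top anchored)
    X,Yy=np.meshgrid(np.arange(-10,135,.5),np.arange(34,66,.5))
    m=np.zeros(X.shape+(2,),np.float32)
    for i in np.ndindex(X.shape):
        p=np.array([624.,18.])+GX*(X[i]-2.08)+GY*(Yy[i]-1.63); m[i]=proj('top',[*p,131])
    R=cv2.remap(im.astype(np.float32),m[...,0],m[...,1],cv2.INTER_CUBIC)
    cv2.imwrite('pics/rect.png',cv2.resize(np.clip(R*1.6,0,255).astype('uint8')[::-1],None,fx=2.7,fy=5))
    np.save('pics/rect.npy',R)
    g=R.sum(2)
    for lo,hi in((44,47),(47,50)):
        a=g[int((lo-34)*2):int((hi-34)*2)].mean(0); 
        b=a-cv2.GaussianBlur(a[None],(0,0),8)[0]; xs=np.arange(-10,135,.5)
        pk=[xs[i]+.25*(b[i-1]-b[i+1])/(b[i-1]-2*b[i]+b[i+1]) for i in range(1,len(b)-1) if b[i]<b[i-1] and b[i]<=b[i+1] and b[i]<-12]
        print(lo,hi,np.round(pk,1))
    sat=(R[...,2]-R[...,0])/(R.max(2)+8)
    for y in range(44,66,2):
        r=np.clip(sat[int((y-34)*2):int((y-34)*2)+4].mean(0)-.3,0,1); print(y,round(r.sum(),2),round((r*xs).sum()/max(r.sum(),1e-6),2))
E
python3 tk.py
```

```text
44 47 [  0.2  10.3  19.8  30.5  40.9  49.9  60.4  69.8  81.   90.3  99.6 109.6
 120.2 129.9]
47 50 [  0.2  10.7  19.6  30.2  40.6  49.7  60.1  69.7  81.3  90.1  99.7 109.5
 120.  129.9]
44 0.0 0.0
46 0.0 0.0
48 0.21 82.45
50 1.56 82.35
52 3.3 82.27
54 7.19 82.83
56 8.88 82.98
58 8.61 82.77
60 8.74 82.83
62 9.38 83.0
64 7.32 82.94
```

View pics/rect.png

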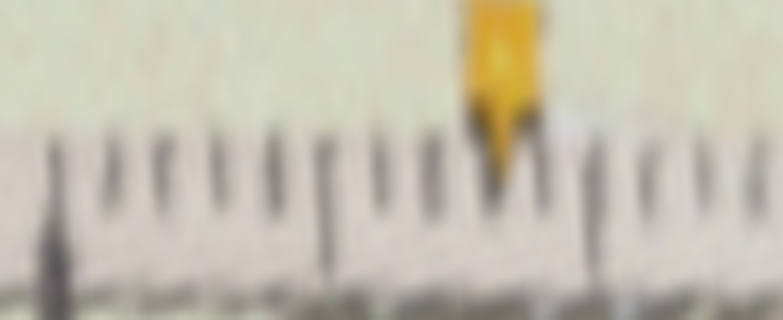

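```bash
cat > bl.py <<'E'
from h import *
GY=np.array([np.cos(a_),-np.sin(a_)])
A={'top':(-2.08,-1.63),'side':(3.35,.74)}
def rect(n,f,xs,ys,z):
    X,Y=np.meshgrid(xs,ys); m=np.zeros(X.shape+(2,),np.float32)
    for i in np.ndindex(X.shape):
        p=np.array([624.,18.])+GX*(X[i]+A[n][0])+GY*(Y[i]+A[n][1]); m[i]=proj(n,[*p,z])
    return cv2.remap(cv2.imread(f'pics/{f}.png').astype(np.float32),m[...,0],m[...,1],cv2.INTER_CUBIC)
xs=np.arange(-35,35,.4); ys=np.arange(-25,62,.4)
o=[]
for n,f,s in(('top','top0',0),('top','top9',82.4),('side','side2',0),('side','side9m',82.4)):
    o.append(np.clip(rect(n,f,xs+s,ys,135 if n=='top' else 132)*2,0,255).astype('uint8')[::-1])
cv2.imwrite('pics/bl.png',cv2.resize(np.hstack(o),None,fx=1.12,fy=2.4))
E
python3 bl.py
```

```text
(no output)
```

View pics/bl.png

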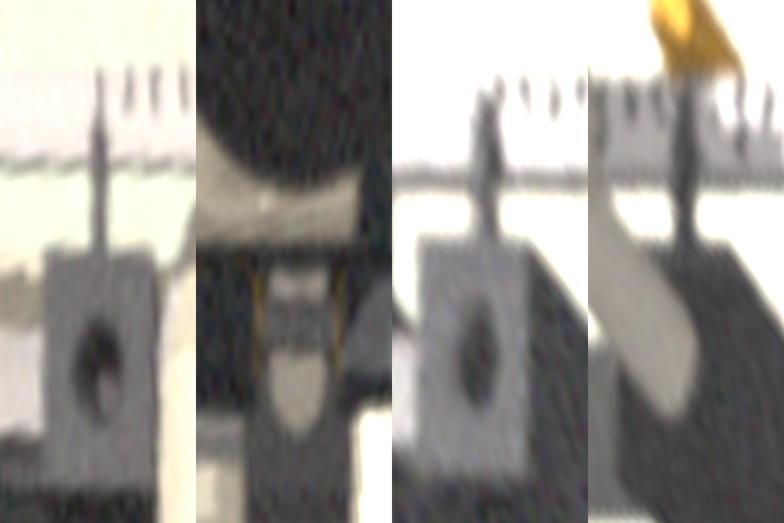

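```bash
cat > pt.py <<'E'
from bl import *
import sys
def ptr(f,s):
    xs=np.arange(-8,8,.2)
    r=[]
    for y0,y1 in((23,28),(28,33),(38,41),(41,44)):
        a=rect('side',f,xs+s,np.arange(y0,y1,.5),132).sum(2).mean(0)
        bg=np.minimum(a[:10].mean(),a[-10:].mean()); w=np.clip(bg*.85-a,0,None); r.append(round((w*xs).sum()/w.sum()+s,2))
    return r
print(ptr('side0',0),ptr('side2',0),ptr('side8',73.4),ptr('side9m',82.4))
E
python3 pt.py
```

```text
[np.float64(-0.85), np.float64(-0.94), np.float64(-0.82), np.float64(-0.91)] [np.float64(-0.9), np.float64(-1.26), np.float64(-0.92), np.float64(-0.89)] [np.float64(72.75), np.float64(72.64), np.float64(72.87), np.float64(72.91)] [np.float64(81.71), np.float64(81.52), np.float64(81.81), np.float64(82.05)]
```

```bash
cat > fin.py <<'E'
from pt import *
bot.move_linear([*(P0+GX*83.75),172.7],speed=20); bot.pause(.3); print(*rd(4),observe()['opening'],round(observe()['time'],2))
I=[imaging.capture('side')[0].astype(float) for _ in range(4)]; cv2.imwrite('pics/side10.png',np.mean(I,0)[:,:,::-1].astype('uint8'))
print(np.mean(ptr('side10',82.4))-np.mean(ptr('side2',0)))
E
python3 fin.py
```

```text
[np.float64(-0.85), np.float64(-0.94), np.float64(-0.82), np.float64(-0.91)] [np.float64(-0.9), np.float64(-1.26), np.float64(-0.92), np.float64(-0.89)] [np.float64(72.75), np.float64(72.64), np.float64(72.87), np.float64(72.91)] [np.float64(81.71), np.float64(81.52), np.float64(81.81), np.float64(82.05)]
[613.28 -62.42 172.92] [-1.75  1.61  6.22] [ 0.751  0.789 -0.041] 18.159394391610622 26.15
82.6075
```

View pics/side10.png

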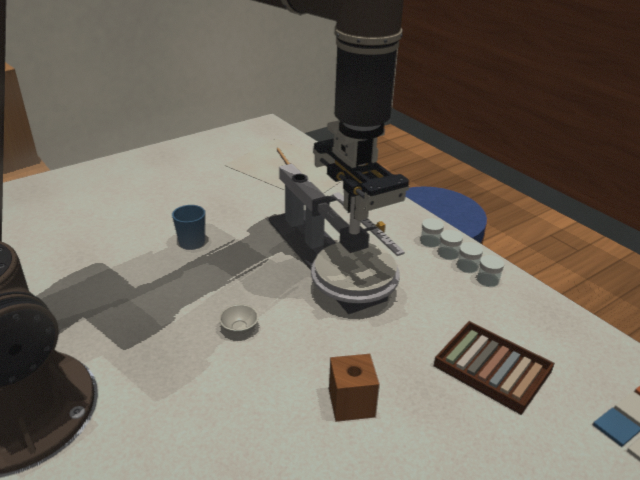

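The picture shows the marker seated in the sleeve at about (354,238). The boom is out, with its pointer at the brass clip at about (380,226). The stand at (354,385) is empty, and the cup, dish and tray are where they were.

```bash
python3 -c "
from h import *
bot.job_done(); print(observe()['time'])"
```

```text
the job is handed in; nothing more can be done
the job is handed in; nothing more can be done
```

The marker is seated in the sleeve with the boom drawn out to the clip, and the arm is still holding it there. I handed the job in at about 26 s of robot time; no verdict was reported.

- **Lock:** I pressed the button first, with the closed fingertips. They stopped at 141.2 mm, which is the fully-down height.
- **Seating:** The marker came out of the stand and went into the sleeve with the boom home. On the way in it touched the sleeve wall with about 1 N, which may have nudged the unlocked boom by a few tenths of a millimetre. I re-centred until the side force was gone, and the shoulder then met the sleeve at the predicted height.
- **Alignment:** Measured in the side camera, the boom is out by about 82.6 mm. The top camera puts the clip at about 82.3–82.8 mm, and that image's scale ticks agreed with their true values to within about 1 mm.
- **Holding:** The last reading showed the marker still gripped and pressed down onto the sleeve with about 6 N.
- **Bystanders:** The clip, cup, dish and tray look unmoved in the last side picture.

**Disagreement:** a rough side-view fit of the clip's shape gave 80.6 mm. I gave it less weight because, from that angle, the clip's height and its position along the scale are hard to tell apart.

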